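# Set the magnetic stirrer to speed 5 and start it

## Task

Set the magnetic stirrer to speed 5: push the bar of its dial round with a fingertip, without pinching it, until the white pointer stands at the fifth click clockwise from the red off mark. Then press the green start button fully down and let it come back up. Leave the beaker on the stirrer, the bottle and the jar where they stand.

Things in the scene. Friction and masses are not known exactly. Their poses are not given: they have to be found in the camera images.
- stirrer: white bench magnetic stirrer, fixed, 300 (x) by 210 (y) mm. Origin: centre of its underside on the bench; z up. Its low front deck (x from -150 to -10 mm, top 65 mm above the bench, blue panel) carries the dial and the button; the rear (x from -10 to 150 mm) is 85 mm high and carries the round plate.
- plate_top (a point): centre of the top of the stirrer's round aluminium plate, radius 68 mm, 93 mm above the bench, at x = 78, y = 0 mm in the stirrer's frame; the beaker stands on it.
- dial_axis (a point): where the dial's vertical axis meets the deck, 65 mm above the bench, at x = -85, y = 42 mm in the stirrer's frame; axes as the stirrer's. The dial: a grey disc of radius 33 mm, its top 12 mm above the deck, and on it an upright black bar 64 mm long and 12 mm thick, from 12 to 34 mm above the deck, centred on the axis. Either end of the bar can be pushed.
- pointer_tip (a point): top edge of the white-striped end of the dial's bar, the pointer: 32 mm from the axis, 34 mm above the deck; it turns with the dial. Its direction from the axis, counterclockwise from above from the stirrer's +x, is 105 degrees minus the joint speed_dial. Speed 5 thus points 45 degrees right of +x.
- off_mark (a point): red bar printed flat on the deck: the off mark, 43 mm from the dial's axis, 105 degrees counterclockwise from the stirrer's +x (its left side). From it going clockwise follow seven white dots on the same circle, 30 degrees apart, slightly growing, for speeds 1 to 7.
- speed_dial (a joint): dial angle (rad), growing clockwise from above: 0 = off, speed n at n x 0.5236 (30 degrees), speed 5 at 2.618; end stops at 0 and 3.665. A spring detent holds each position. The next click takes about 0.06 Nm (2 to 3 N at 25 mm from the axis); past halfway the dial snaps ahead of the finger into the next position. Starts in off or speed 1 to 3, rarely poised between two.
- start_button (a joint): travel of the start button (m): 0 = up, 0.006 = fully down, grows as it is pressed; sprung, about 5 N to press fully, comes back up by itself.
- start_button_top (a point): centre of the top face of the green round start button (radius 14 mm, in a black housing) on the deck to the right of the dial, at x = -85, y = -64 mm in the stirrer's frame. It is pressed straight down by 6 mm.
- beaker: empty glass beaker, rim radius 34 mm, 90 mm high, standing loose on the stirrer's round plate; leave it. Origin: centre of its underside, z its axis.
- bottle: white plastic bottle with red cap, radius 30 mm, 160 mm high, standing loose on the bench left (+y) of the stirrer; leave it. Origin: centre of its underside, z its axis.
- jar: small amber jar with blue lid, radius 27 mm, 65 mm high, standing loose on the bench right (-y) of the stirrer; leave it. Origin: centre of its underside, z its axis.
There are look-alikes about, which are no part of the job. Several things look just like the bottle: the one meant starts nearest to the robot's base. Of the things that look like the beaker, the larger one is meant.

How it is judged:
By the outcome, as a careful person would: the job done as asked, in the order asked, and still so for the second after the job is handed in, with the robot touching nothing.
It also fails if it takes over 51 s, if anything falls off the work surface, if the arm or the gripper's body presses on something with over 40 N, if the wrist force passes 120 N, or if a joint passes its speed limit or range.

## Robot

A 6-joint arm with a two-finger parallel gripper is mounted at the origin on the work surface. World frame = base frame: x ahead of the robot, y to its left, z up, the work surface at z = 0. Lengths are in mm, angles in rad, forces in N, time in s.
With the tool pointing down it reaches from about 375 to 975 mm from the base axis. Payload 3.8 kg.
Tool frame: the origin (TCP) lies between the finger pads; the fingertips stand 8 mm ahead of it and the grasp point (between the pads) lies 11 mm behind it (manip.nose_length is the distance from the TCP to the fingertips, in mm); z points along the fingers, y is the line along which they close (so a half turn about z gives the same grasp; the last joint's range is limited). The gripper opens to 85 mm and grips with 20 to 120 N. Pads are 22 mm wide; open, the fingers measure 114 mm over their backs; the gripper's body (76 mm by 85 mm) begins 54 mm behind the grasp point. The pads swing forward as they close: fully open they stand 13 mm farther back than shut.
Start: joints at [-1.207, 0.264, 1.604, -0, 1.274, -0.037], TCP at [263.349, -621.503, 239.28] pointing down, gripper open.
Joint ranges: [-2.63, 2.63], [-0.94, 2.18], [0.31, 2.57], [-1.31, 4.45], [0, 2.66], [-2.55, 2.55]. Speed limits (rad/s): [2.57, 2.57, 3.14, 3.14, 3.14, 3.14].

## Interface

Orientations are given as a rotation vector (axis times angle).
In Python, from rig import manip gives the robot as it stands.
- The arm moves only by the shell command python3 -m handwheel 'ROWS' [OPENING] [FORCE]. ROWS is JSON, one flat list of numbers, 4 for each row, row after row: the shift along the world's x, y, z in cm, then the turn about the world's z in rad. A call has exactly 8 rows; each row is the pose to reach, as a shift and turn from the pose commanded when the call began; what a row does not reach only later rows make up. A row lasts 1/12 s, in which the tool goes at most 41.7 mm and 7.16 degrees, less where a joint would pass 70% of its speed; a pose out of reach is approached as far as the arm can. A call with a gripper value outside its range is refused whole. OPENING is the closure, from -1 (fully open) to 1 (shut), so that 0 is half open, set as the call begins (- or left out, the last holds). The fingers move at their own pace and stop on an object; FORCE is the grip in N (left out, the last holds). Time passes only in rows, so rows that repeat a pose let the fingers close, or fill a call up. It gives the time, the measured TCP pose, the force, the opening and the grip force at its end, in the units of the state.
- manip.get_state(): the state, without advancing time (a new reading comes with each control period).
- manip.capture(name): name is "scene" or "top" or "wrist"; returns a dict with "image" (480x640x3 uint8, blue, green, red), "fx", "fy", "cx", "cy" (pixels), "camera_from_world" (4x4, takes a point from world to camera coordinates); the wrist camera has in their place "mount" (4x4, takes a point from camera to tool coordinates, whose origin is the TCP and whose axes are the flange's). Camera axes: x right, y up, looking along -z (the intrinsics and any distortion apply to the point x, -y, -z); pixel columns grow to the right and rows downward; lengths in mm; the calibration is good to about 2 mm. A picture is of the moment at which its call begins: read the wrist's pose just before it. There is no depth.
- manip.sign_off(): hands the job in; it is judged then, once.
The state is a dict: "time": time; "joints": joint angles; "joint_velocities": joint speeds; "tau": joint torques, N m; "position": TCP position; "eef_rot": TCP orientation; "wrist_force": force on the tool from outside, world axes, zero at the start; "torque": the same for the moment, N m; "grip_width": finger opening in mm; "grasp_force": force on a finger pad.
Only numpy, scipy, OpenCV 4.12 (cv2) and the standard library are available. Lean on these libraries where they do the work, as an engineer would, in place of code of your own. Each camera call takes 0.05 s, during which the arm holds its last target. There are 200 camera calls.

## Working session

There is one attempt and no reset: what is moved stays moved. The work goes in short steps, Python scripts to look and compute and a shell command to move; the robot and the scene stay as the last step left them, time stands still between calls to the robot, and variables do not carry over. Pictures are saved under pics/ and viewed, at most 10 in all, crops included, and the job is handed in when it is done.

```bash
mkdir -p pics; python3 - <<'E'
from rig import manip
import cv2,numpy as np
for n in("scene","top"):
    d=manip.capture(n); cv2.imwrite(f"pics/{n}0.png",d["image"])
    np.savez(f"{n}0.npz",**{k:np.array(v) for k,v in d.items()})
    print(n,[k for k in d],d["fx"],d["fy"],d["cx"],d["cy"]);print(np.round(d["camera_from_world"],3))
s=manip.get_state();print(s["time"],s["position"],s["eef_rot"],manip.nose_length,s["grip_width"])
E
```

```text
scene ['image', 'fx', 'fy', 'cx', 'cy', 'camera_from_world'] 463.7246533141995 463.7246533141995 318.0431141238709 234.61143213631487
[[-1.130000e-01  9.930000e-01  1.300000e-02  2.480700e+01]
 [-8.310000e-01 -1.020000e-01  5.470000e-01  5.218270e+02]
 [ 5.450000e-01  5.100000e-02  8.370000e-01 -1.198393e+03]
 [ 0.000000e+00  0.000000e+00  0.000000e+00  1.000000e+00]]
top ['image', 'fx', 'fy', 'cx', 'cy', 'camera_from_world'] 619.2153969533008 619.2153969533008 329.34711957126655 243.28732475115598
[[ 1.70000e-02 -1.00000e+00  1.50000e-02  3.06860e+01]
 [ 9.89000e-01  1.90000e-02  1.47000e-01 -7.01333e+02]
 [-1.47000e-01  1.20000e-02  9.89000e-01 -9.85951e+02]
 [ 0.00000e+00  0.00000e+00  0.00000e+00  1.00000e+00]]
0.1 [ 263.0978857  -620.8730034   238.04812471] [-3.07665868e+00 -6.24887269e-01  5.46868926e-04] 8.0 85.66779153370611
```

View pics/top0.png

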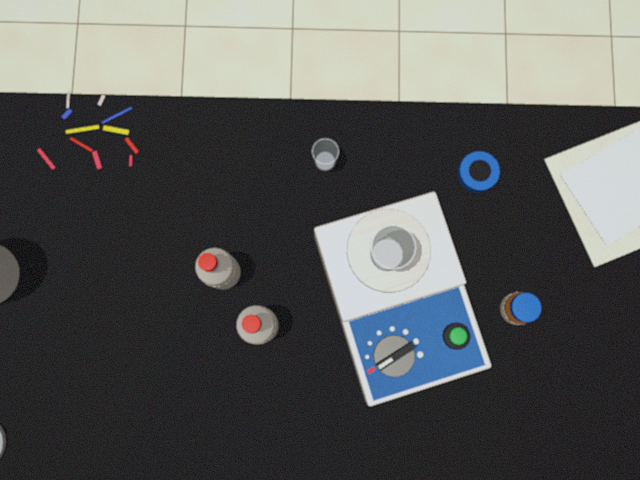

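View pics/scene0.png

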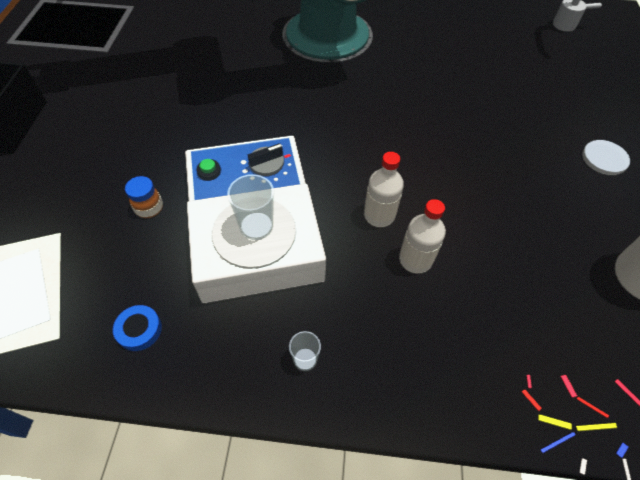

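Top view: the dial is at about (394,356). Its white end is at (378,366), pointing at the red mark (371,370), so it looks to be off. The green button is at (458,336).
- **Bottle lookalikes:** these are at (258,325) and (217,268). (258,325) is nearer the base, so it is the one meant.
- **Beakers:** the large one is on the plate at (393,250), and a small one is at (325,154). All of these stay untouched.

Next I fit the stirrer pose and check it on an enlarged crop.

```bash
cat > h.py <<'E'
import numpy as np,cv2
def proj(d,P):
    P=np.atleast_2d(P);M=d["camera_from_world"];c=P@M[:3,:3].T+M[:3,3]
    return np.c_[d["cx"]+d["fx"]*c[:,0]/-c[:,2], d["cy"]+d["fy"]*-c[:,1]/-c[:,2]]
def W(p,P):
    P=np.atleast_2d(P);c,s=np.cos(p[2]),np.sin(p[2])
    return np.c_[p[0]+c*P[:,0]-s*P[:,1],p[1]+s*P[:,0]+c*P[:,1],P[:,2]]
def blobs(im,lo,hi,roi,amin=4):
    h=cv2.cvtColor(im,cv2.COLOR_BGR2HSV);m=cv2.inRange(h,lo,hi);k=np.zeros_like(m);x0,y0,x1,y1=roi;k[y0:y1,x0:x1]=255
    n,_,st,c=cv2.connectedComponentsWithStats(m&k);return [(c[i],st[i,4]) for i in range(1,n) if st[i,4]>=amin]
A=lambda a,r=43,z=65:[-85+r*np.cos(np.radians(a)),42+r*np.sin(np.radians(a)),z]
E
python3 - <<'E'
from h import *
from scipy.optimize import least_squares
T=dict(np.load("top0.npz"));S=dict(np.load("scene0.npz"))
dots=[A(105-30*n) for n in range(8)]; btn=[-85,-64,73]
corn=[[-150,105,65],[-150,-105,65],[150,105,85],[150,-105,85]]
for nm,D,gr,rr in(("top",T,(430,310,480,360),(362,362,378,378)),("scene",S,(190,150,225,185),(284,150,294,162))):
    print(nm,"green",blobs(D["image"],(45,80,60),(80,255,255),gr),"red",blobs(D["image"],(160,80,80),(180,255,255),rr))
    print(" white",[(np.round(c,1).tolist(),a) for c,a in blobs(D["image"],(0,0,150),(180,70,255),(352,318,425,375) if nm=="top" else (235,145,297,190),3)])
# coarse fit on hand corners in top view (outer top edges)
obs=np.array([[370,404],[490,367],[315,228],[435,193]],float)
f=lambda p:(proj(T,W(p,corn))-obs).ravel()
r=least_squares(f,[550,-100,.3]);print(r.x,r.fun.round(1))
print("pred top dots",proj(T,W(r.x,dots)).round(1).tolist(),"btn",proj(T,W(r.x,btn)).round(1))
print("pred scene dots",proj(S,W(r.x,dots)).round(1).tolist(),"btn",proj(S,W(r.x,btn)).round(1))
im=cv2.resize(T["image"][300:410,330:500],None,fx=4.5,fy=4.5,interpolation=cv2.INTER_CUBIC);cv2.imwrite("pics/crop1.png",im)
E
```

```text
top green [(array([457.65724382, 335.67137809]), np.int32(283))] red [(array([370.42105263, 369.84210526]), np.int32(19))]
 white [([354.4, 318.3], np.int32(10)), ([391.7, 328.4], np.int32(27)), ([405.2, 331.5], np.int32(28)), ([378.7, 332.5], np.int32(22)), ([356.8, 357.6], np.int32(240)), ([387.7, 346.5], np.int32(417)), ([415.7, 340.9], np.int32(31)), ([369.2, 342.8], np.int32(20)), ([419.7, 354.1], np.int32(37)), ([399.8, 365.5], np.int32(366)), ([366.6, 356.4], np.int32(15)), ([385.1, 362.9], np.int32(66))]
scene green [(array([207.35353535, 165.7979798 ]), np.int32(198))] red [(array([287.        , 155.41176471]), np.int32(17))]
 white [([274.2, 146.8], np.int32(33)), ([294.4, 153.3], np.int32(80)), ([243.0, 161.7], np.int32(18)), ([289.1, 164.1], np.int32(8)), ([244.7, 170.6], np.int32(18)), ([264.3, 169.3], np.int32(3)), ([270.2, 169.5], np.int32(4)), ([284.5, 172.8], np.int32(10)), ([253.8, 176.6], np.int32(37)), ([240.0, 177.3], np.int32(3)), ([236.0, 180.0], np.int32(3)), ([279.7, 186.2], np.int32(128)), ([275.4, 178.9], np.int32(11))]
[ 6.11751351e+02 -7.64850793e+01  3.13257675e-01] [-1.8  2.7  2.3  0.4 -1.3 -1.1  0.9 -2.4]
pred top dots [[370.8, 369.8], [366.7, 356.3], [369.7, 342.7], [378.9, 332.5], [392.0, 328.5], [405.4, 331.6], [415.6, 341.0], [419.8, 354.4]] btn [[456.4 335.9]]
pred scene dots [[288.0, 155.5], [289.9, 164.3], [285.7, 172.9], [276.2, 179.0], [264.0, 180.8], [252.7, 177.7], [245.4, 170.6], [244.0, 161.7]] btn [[208.8 168.2]]
```

View pics/crop1.png

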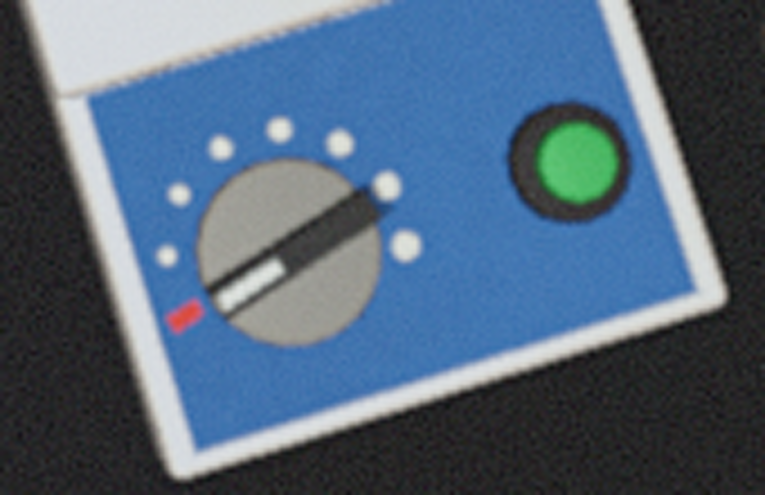

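The crop confirms it: the white end of the bar points at the red mark, so the dial is off. The seven dots match the predicted positions within 1 px. I now refine the fit with the dots in both views, and get the button height and the working points.

```bash
python3 - <<'E'
from h import *
from scipy.optimize import least_squares
T=dict(np.load("top0.npz"));S=dict(np.load("scene0.npz"))
n_t=[0,1,2,3,4,5,6,7];o_t=np.array([[370.4,369.8],[366.6,356.4],[369.2,342.8],[378.7,332.5],[391.7,328.4],[405.2,331.5],[415.7,340.9],[419.7,354.1]])
n_s=[0,1,2,3,6,7];o_s=np.array([[287,155.4],[289.1,164.1],[284.5,172.8],[275.4,178.9],[244.7,170.6],[243,161.7]])
d=lambda n:np.array([A(105-30*k) for k in n])
def f(p): return np.r_[(proj(T,W(p,d(n_t)))-o_t).ravel(),(proj(S,W(p,d(n_s)))-o_s).ravel(),
  (proj(T,W(p,[-85,-64,p[3]]))-[457.7,335.7]).ravel(),(proj(S,W(p,[-85,-64,p[3]]))-[207.4,165.8]).ravel()]
r=least_squares(f,[611,-76,.31,75],x_scale=[1,1,.01,1]);p=r.x;print(p,np.degrees(p[2]),np.abs(r.fun).max())
for only in (T,S):
  g=lambda q:(proj(only,W(q,d(n_t if only is T else n_s)))-(o_t if only is T else o_s)).ravel()
  print(least_squares(g,p[:3],x_scale=[1,1,.01]).x)
np.save("pose.npy",p)
print("dial",W(p,[-85,42,65]),"btn",W(p,[-85,-64,p[3]]),"beaker/plate",W(p,[78,0,93]))
from scipy.spatial.transform import Rotation as R
from rig import manip
s=manip.get_state();M=R.from_rotvec(s["eef_rot"]).as_matrix();print(M.round(3),s["position"])
E
```

```text
[ 6.11951597e+02 -7.65067329e+01  3.18605858e-01  8.05186063e+01] 18.254770973543405 0.952397357609243
[ 6.11867524e+02 -7.58958699e+01  3.16724874e-01]
[ 6.11831847e+02 -7.78703939e+01  3.16823615e-01]
dial [[518.07318699 -63.2461103   65.        ]] btn [[ 551.27693292 -163.91145318   80.51860633]] beaker/plate [[686.02609471 -52.0737878   93.        ]]
[[ 0.921  0.39  -0.001]
 [ 0.39  -0.921  0.002]
 [ 0.    -0.002 -1.   ]] [ 263.0978857  -620.8730034   238.04812471]
```

```bash
python3 -m handwheel '[1.8,3.4,0,0.11, 3.6,6.8,0,0.22, 5.4,10.2,0,0.33, 7.2,13.6,0,0.44, 9.0,17.0,0,0.55, 10.8,20.4,0,0.66, 12.6,23.8,0,0.77, 14.4,27.2,0,0.88]' 1 20; python3 -m handwheel '[1.8,3.5,0,0.11, 3.6,7.0,0,0.22, 5.5,10.5,0,0.33, 7.4,14,0,0.44, 9.3,17.5,0,0.55, 11.2,21.2,0,0.66, 13,24.9,0,0.77, 14.9,28.5,0,0.87]'
```

```text
time: 0.77
position: [407.6, -347.5, 238.8]
eef_rot: [-2.514, -1.883, 0.0]
wrist_force: [0.4, -0.2, -0.5]
grip_width: 0.4
grasp_force: 0.0
time: 1.43
position: [556.4, -62.4, 238.9]
eef_rot: [-1.486, -2.767, 0.0]
wrist_force: [0.3, 0.3, 0.1]
grip_width: 0.3
grasp_force: 0.0
```

```bash
python3 -m handwheel '[0,0,-3,0, 0,0,-6,0, 0,0,-9,0, 0,0,-11,0, 0,0,-12,0, 0,0,-12.7,0, 0,0,-12.7,0, 0,0,-12.7,0]'; python3 - <<'E'
from h import *
from rig import manip
s=manip.get_state();print(s["position"],s["eef_rot"])
d=manip.capture("wrist");print(d["fx"],d["cx"],d["cy"],np.round(d["mount"],3).tolist())
t=manip.capture("top");c=cv2.resize(t["image"][290:410,320:480],(640,480));c2=cv2.resize(d["image"],(640,480))
cv2.imwrite("pics/w1.png",cv2.resize(np.hstack([c,c2]),(800,300)))
E
```

```text
time: 2.1
position: [557.0, -64.8, 113.1]
eef_rot: [1.493, 2.763, 0.001]
wrist_force: [0.1, -0.2, 0.7]
grip_width: -0.2
grasp_force: 0.0
[556.9948756  -64.76171258 113.10046974] [1.49333852e+00 2.76278221e+00 5.51366397e-04]
400.58561463453447 309.7008070575729 243.08346032059293 [[0.0, 0.964, 0.265, 66.617], [1.0, -0.0, 0.001, -0.641], [0.001, 0.265, -0.964, -134.027], [0.0, 0.0, 0.0, 1.0]]
```

View pics/w1.png

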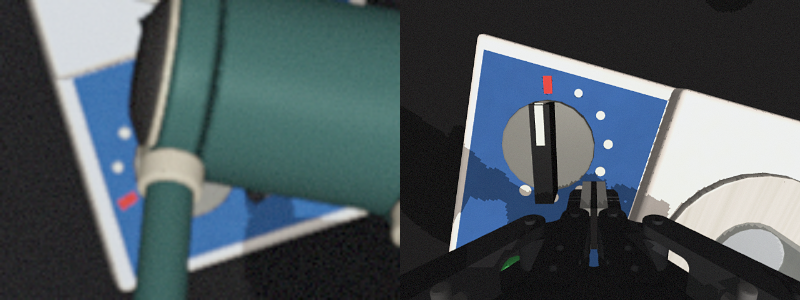

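The wrist view shows the shut fingertips at about (594,190), roughly 14 mm across. They are clear to the right of the black end of the bar at (545,195), and the white end faces the red mark. Next I work out the arc.

```bash
python3 - <<'E'
import numpy as np
ax=np.array([518.1,-63.2]);u=lambda a:np.array([np.cos(np.radians(a)),np.sin(np.radians(a))])
P=lambda f,t=13:ax+22*u(-56.8-f)+t*u(33.2-f)
print("to contact-2mm",((P(0,15)-[556.35,-64.5])/10).round(2),"then", ((P(0)-P(0,15))/10).round(2))
for b in (0,40,80,120):
    base=P(0,15) if b==0 else P(b)
    print(b,", ".join("%.2f,%.2f,0,%.3f"%(*((P(b+k*5)-base)/10),-np.radians(k*5)) for k in range(1,9)))
E
```

```text
to contact-2mm [-1.37 -0.89] then [-0.17 -0.11]
0 -0.27,-0.31,0,-0.087, -0.40,-0.49,0,-0.175, -0.54,-0.66,0,-0.262, -0.69,-0.83,0,-0.349, -0.86,-0.97,0,-0.436, -1.04,-1.10,0,-0.524, -1.23,-1.22,0,-0.611, -1.43,-1.32,0,-0.698
40 -0.21,-0.08,0,-0.087, -0.42,-0.14,0,-0.175, -0.64,-0.19,0,-0.262, -0.86,-0.21,0,-0.349, -1.08,-0.22,0,-0.436, -1.31,-0.20,0,-0.524, -1.53,-0.17,0,-0.611, -1.74,-0.12,0,-0.698
80 -0.21,0.07,0,-0.087, -0.42,0.16,0,-0.175, -0.61,0.27,0,-0.262, -0.80,0.39,0,-0.349, -0.97,0.53,0,-0.436, -1.13,0.69,0,-0.524, -1.28,0.85,0,-0.611, -1.41,1.03,0,-0.698
120 -0.12,0.19,0,-0.087, -0.21,0.39,0,-0.175, -0.30,0.60,0,-0.262, -0.36,0.81,0,-0.349, -0.40,1.03,0,-0.436, -0.43,1.25,0,-0.524, -0.43,1.48,0,-0.611, -0.42,1.70,0,-0.698
```

```bash
python3 -m handwheel '[0,0,-1,0, 0,0,-2,0, 0,0,-2,0, -0.3,-0.2,-2,0, -0.6,-0.4,-2,0, -0.9,-0.6,-2,0, -1.2,-0.75,-2,0, -1.37,-0.89,-2,0]'; python3 -m handwheel '[-0.27,-0.31,0,-0.087, -0.40,-0.49,0,-0.175, -0.54,-0.66,0,-0.262, -0.69,-0.83,0,-0.349, -0.86,-0.97,0,-0.436, -1.04,-1.10,0,-0.524, -1.23,-1.22,0,-0.611, -1.43,-1.32,0,-0.698]'; python3 -m handwheel '[-0.21,-0.08,0,-0.087, -0.42,-0.14,0,-0.175, -0.64,-0.19,0,-0.262, -0.86,-0.21,0,-0.349, -1.08,-0.22,0,-0.436, -1.31,-0.20,0,-0.524, -1.53,-0.17,0,-0.611, -1.74,-0.12,0,-0.698]'; python3 - <<'E'
from rig import manip
import cv2
cv2.imwrite("pics/w2.png",manip.capture("wrist")["image"])
E
```

```text
time: 2.87
position: [543.6, -73.6, 92.9]
eef_rot: [1.493, 2.761, 0.002]
wrist_force: [3.3, -0.0, -2.8]
grip_width: -0.1
grasp_force: 1.6
time: 3.53
position: [528.3, -86.9, 92.6]
eef_rot: [2.353, 2.081, 0.0]
wrist_force: [2.2, -0.2, -0.7]
grip_width: 0.1
grasp_force: 1.2
time: 4.2
position: [511.7, -88.9, 92.9]
eef_rot: [2.92, 1.151, 0.002]
wrist_force: [2.9, -3.3, -2.6]
grip_width: 0.1
grasp_force: 2.0
```

View pics/w2.png

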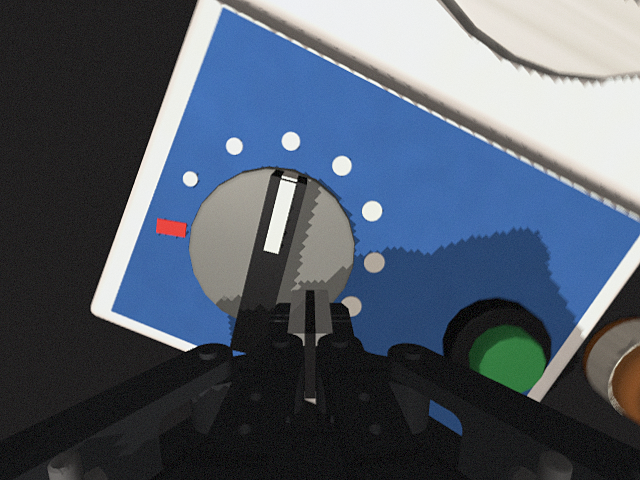

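The pointer stands at dot 3 (291,141) with the finger behind the bar, so the push is working. I continue to about 140°.

```bash
python3 -m handwheel '[-0.21,0.07,0,-0.087, -0.42,0.16,0,-0.175, -0.61,0.27,0,-0.262, -0.80,0.39,0,-0.349, -0.97,0.53,0,-0.436, -1.13,0.69,0,-0.524, -1.28,0.85,0,-0.611, -1.41,1.03,0,-0.698]';  python3 -m handwheel '[-0.06,0.1,0,-0.044,-0.12,0.19,0,-0.087,-0.17,0.29,0,-0.131,-0.21,0.39,0,-0.175,-0.26,0.5,0,-0.218, -0.30,0.60,0,-0.262, -0.36,0.81,0,-0.349, -0.36,0.81,0,-0.349]'; python3 - <<'E'
from rig import manip
import cv2
cv2.imwrite("pics/w3.png",manip.capture("wrist")["image"])
E
```

```text
time: 4.92
position: [496.3, -77.7, 92.4]
eef_rot: [3.14, 0.085, -0.001]
wrist_force: [0.2, 0.4, 0.1]
grip_width: 0.1
grasp_force: 0.0
time: 5.58
position: [492.5, -69.6, 92.3]
eef_rot: [3.108, -0.458, -0.002]
wrist_force: [0.2, -0.7, 0.4]
grip_width: 0.1
grasp_force: 0.5
```

View pics/w3.png

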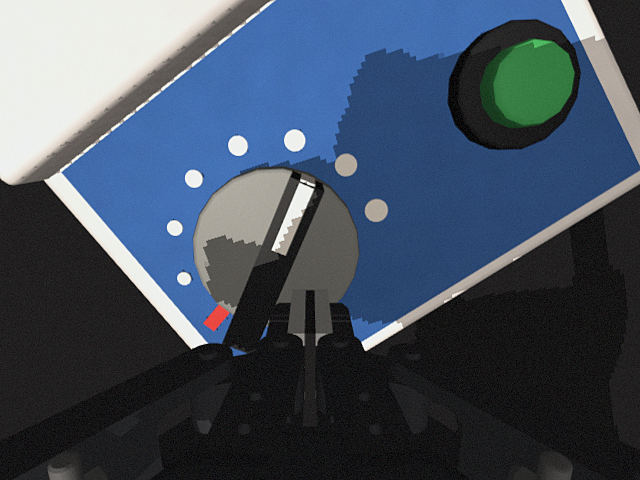

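The pointer seems to be near dot 5 (294,140), perhaps a bit past it. I check this by projecting the stripe at candidate angles.

```bash
cat >> h.py <<'E'
def wristcam(manip):
    from scipy.spatial.transform import Rotation as R
    s=manip.get_state();d=manip.capture("wrist")
    T=np.eye(4);T[:3,:3]=R.from_rotvec(s["eef_rot"]).as_matrix();T[:3,3]=s["position"]
    d=dict(d);d["camera_from_world"]=np.linalg.inv(T@d["mount"]);return d,s
E
python3 - <<'E'
from h import *
from rig import manip
d,s=wristcam(manip);p=np.load("pose.npy")
print("dots4,5,6",proj(d,W(p,[A(105-30*n) for n in (4,5,6)])).round(0).tolist())
for a in (140,145,150,155,160,165):
    print(a,"tip",proj(d,W(p,[A(105-a,32,99)])).round(0).tolist(),"r10",proj(d,W(p,[A(105-a,10,99)])).round(0).tolist())
h=d["image"].astype(int)
m=((h.min(2)>150)&((h.max(2)-h.min(2))<40)).astype(np.uint8)
m[:165]=0;m[265:]=0;m[:,:265]=0;m[:,325:]=0
n,l,st,c=cv2.connectedComponentsWithStats(m);i=1+st[1:,4].argmax();ys,xs=np.where(l==i)
print(st[i],c[i],cv2.fitLine(np.c_[xs,ys].astype(np.float32),2,0,.01,.01).ravel())
E
```

```text
dots4,5,6 [[236.0, 143.0], [293.0, 138.0], [344.0, 163.0]]
140 tip [[265.0, 173.0]] r10 [[267.0, 241.0]]
145 tip [[274.0, 174.0]] r10 [[270.0, 241.0]]
150 tip [[283.0, 175.0]] r10 [[273.0, 241.0]]
155 tip [[292.0, 177.0]] r10 [[275.0, 242.0]]
160 tip [[300.0, 179.0]] r10 [[278.0, 243.0]]
165 tip [[308.0, 183.0]] r10 [[280.0, 244.0]]
[273 184  43  71 995] [294.51256281 217.24321608] [  0.41345832  -0.91052306 294.51257    217.24321   ]
```

The measured stripe, with its tip at (308,182) and a 24.4° lean, gives about 165°. The finger is thicker than I assumed and is holding the bar halfway between 5 and 6. I back off slowly so the detent can bring it back, then look again.

```bash
python3 -m handwheel '[-0.03,-0.1,0,0, -0.06,-0.2,0,0, -0.09,-0.3,0,0, -0.15,-0.5,0,0, -0.21,-0.7,0,0, -0.27,-0.9,0,0, -0.35,-1.15,0,0, -0.35,-1.15,0,0]'; cat > ang.py <<'E'
from h import *
from rig import manip
d,s=wristcam(manip);p=np.load("pose.npy");cv2.imwrite("pics/last.png",d["image"])
h=d["image"].astype(int);hh=h.max(2);m=((h.min(2)>140)&((hh-h.min(2))<40)).astype(np.uint8)
best=[]
for a in np.arange(90,220,1.):
    q=proj(d,W(p,[A(105-a,r,99) for r in np.linspace(12,30,30)])).round().astype(int)
    q=np.clip(q,0,[639,479]);best.append((h.min(2)[q[:,1],q[:,0]].mean(),a))
print(sorted(best)[-6:],s["position"],s["wrist_force"])
E
python3 ang.py
```

```text
time: 6.35
position: [489.6, -81.3, 92.2]
eef_rot: [3.108, -0.458, -0.0]
wrist_force: [0.1, -0.5, -0.2]
grip_width: -0.1
grasp_force: 0.0
[(np.float64(238.4), np.float64(164.0)), (np.float64(238.43333333333334), np.float64(168.0)), (np.float64(238.46666666666667), np.float64(169.0)), (np.float64(238.53333333333333), np.float64(166.0)), (np.float64(240.16666666666666), np.float64(171.0)), (np.float64(240.36666666666667), np.float64(163.0))] [489.58971777 -81.33855107  92.24643325] [ 0.11466121 -0.51854076 -0.19594949]
```

View pics/last.png

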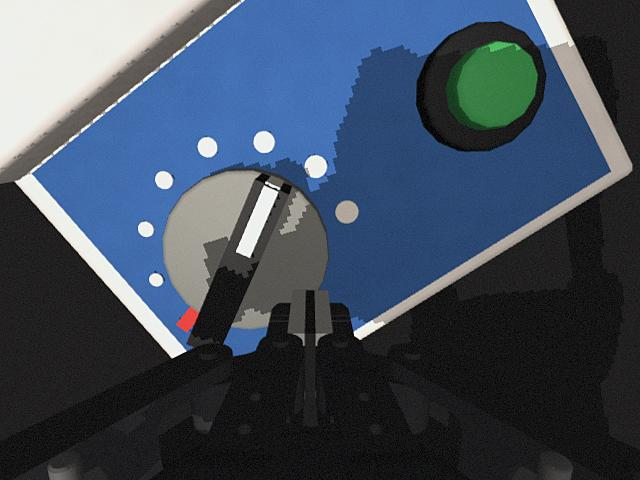

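The bar did not move with the finger gone. The stripe still lies midway between dot 5 (264,141) and dot 6 (316,166), so it is poised at about 165°. I hop over to the other side of the black end and nudge it back counterclockwise.

```bash
python3 -m handwheel '[0,0,1.8,0, 0,0,3.5,0, 0.6,1.5,3.5,-0.05, 1.2,3,3.5,-0.1, 1.8,4.5,3.5,-0.17, 2.4,5.8,3.5,-0.17, 2.68,6.33,3.5,-0.17, 2.68,6.33,3.5,-0.17]'; python3 -m handwheel '[0,0,-1.2,0, 0,0,-2.4,0, 0,0,-3.5,0, -0.18,-0.36,-3.5,0, -0.36,-0.71,-3.5,0, -0.45,-0.89,-3.5,0, -0.54,-1.07,-3.5,0, -0.63,-1.25,-3.5,0]';python3 -m handwheel '[-0.05,-0.09,0,0, -0.09,-0.18,0,0, -0.14,-0.27,0,0, -0.18,-0.36,0,0, -0.23,-0.45,0,0, -0.27,-0.54,0,0, -0.32,-0.63,0,0, -0.36,-0.71,0,0]'; python3 ang.py
```

```text
time: 7.07
position: [517.1, -16.7, 127.4]
eef_rot: [-3.059, 0.716, -0.0]
wrist_force: [0.8, -0.6, -0.4]
grip_width: -0.1
grasp_force: 0.0
time: 7.73
position: [510.7, -30.6, 92.9]
eef_rot: [-3.058, 0.72, -0.002]
wrist_force: [-0.6, 0.5, -0.4]
grip_width: 0.1
grasp_force: 0.2
time: 8.4
position: [506.9, -36.7, 92.3]
eef_rot: [-3.057, 0.72, -0.0]
wrist_force: [1.3, 4.4, 0.1]
grip_width: 0.0
grasp_force: 2.1
[(np.float64(154.36666666666667), np.float64(152.0)), (np.float64(154.46666666666667), np.float64(154.0)), (np.float64(154.5), np.float64(149.0)), (np.float64(154.66666666666666), np.float64(150.0)), (np.float64(155.6), np.float64(155.0)), (np.float64(156.16666666666666), np.float64(147.0))] [506.85723086 -36.67318991  92.33177261] [1.27188183 4.3817734  0.09629313]
```

View pics/last.png

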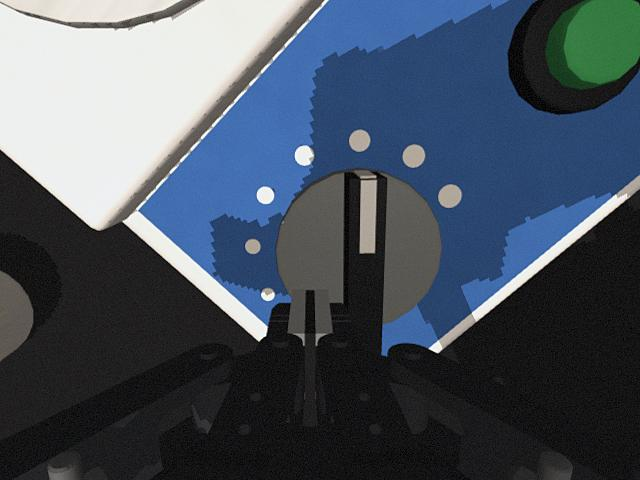

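The bar points at dot 5 (360,140), with the finger still touching it. I retreat, lift clear and check the angle hands-off.

```bash
python3 -m handwheel '[0.2,0.4,0,0, 0.5,1,0,0, 1,2,0,0, 1,2,1,0, 1,2,3,0, 1,2,5,0, 1,2,6,0, 1,2,6,0]'; python3 ang.py; python3 - <<'E'
from h import *
im=cv2.imread("pics/last.png");cv2.imwrite("pics/c7.png",im)
E
```

```text
time: 9.12
position: [519.3, -17.2, 155.9]
eef_rot: [-3.058, 0.718, -0.01]
wrist_force: [0.7, -0.2, 1.9]
grip_width: 0.3
grasp_force: 0.0
[(np.float64(155.5), np.float64(152.0)), (np.float64(155.73333333333332), np.float64(150.0)), (np.float64(155.73333333333332), np.float64(155.0)), (np.float64(157.0), np.float64(156.0)), (np.float64(157.6), np.float64(149.0)), (np.float64(159.03333333333333), np.float64(148.0))] [519.27145401 -17.16029059 155.89003221] [ 0.73200407 -0.19423798  1.92368669]
```

View pics/c7.png

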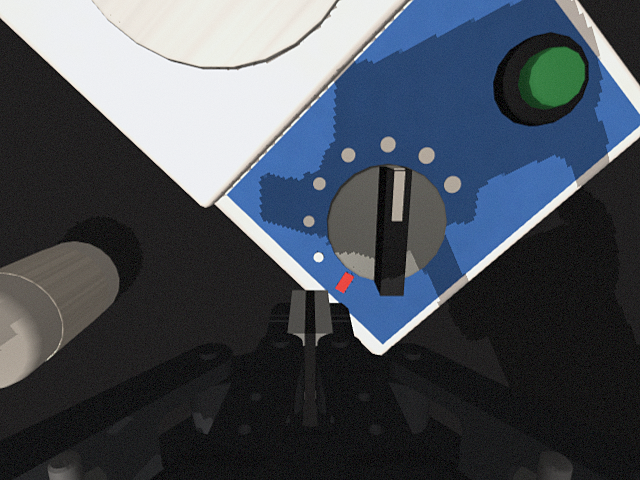

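The pointer is hands-off at dot 5 (388,144), with the stripe centred on about 150–152°. Now the button.

```bash
python3 -m handwheel '[0.7,-3,0,0, 1.4,-6,0,0, 2.1,-9,0,0, 2.8,-12,0,0, 3.47,-14.67,0,0, 3.47,-14.67,-2,0, 3.47,-14.67,-4,0, 3.47,-14.67,-5.2,0]'; python3 -m handwheel '[0,0,-0.1,0, 0,0,-0.3,0, 0,0,-0.5,0, 0,0,-0.6,0, 0,0,-0.7,0, 0,0,-0.8,0, 0,0,-0.9,0, 0,0,-1.0,0]'; python3 - <<'E'
from h import *
from rig import manip
d,s=wristcam(manip);cv2.imwrite("pics/c8.png",d["image"]);print(s["position"],s["wrist_force"])
E
```

```text
time: 9.83
position: [549.3, -164.0, 96.9]
eef_rot: [-3.057, 0.721, 0.007]
wrist_force: [-1.0, 0.5, -0.7]
grip_width: 0.1
grasp_force: 0.0
time: 10.5
position: [551.8, -163.7, 91.0]
eef_rot: [-3.058, 0.719, -0.002]
wrist_force: [-1.0, 1.7, 2.5]
grip_width: 0.0
grasp_force: 1.8
[ 551.84491431 -163.69356431   91.04907804] [-0.96546242  1.74950003  2.46068953]
```

View pics/c8.png

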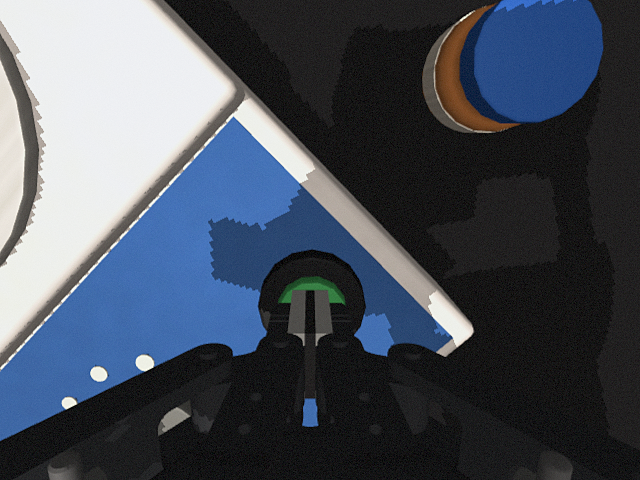

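The fingertips are centred on the green button at about (310,290) and have begun to press it. I keep going down until it bottoms out.

```bash
python3 -m handwheel '[0,0,-0.1,0, 0,0,-0.2,0, 0,0,-0.3,0, 0,0,-0.4,0, 0,0,-0.5,0, 0,0,-0.5,0, 0,0,-0.5,0, 0,0,-0.5,0]'; python3 -m handwheel '[0,0,-0.05,0, 0,0,-0.1,0, 0,0,-0.15,0, 0,0,-0.2,0, 0,0,-0.2,0, 0,0,-0.2,0, 0,0,-0.2,0, 0,0,-0.2,0]'
```

```text
time: 11.22
position: [552.0, -163.8, 88.7]
eef_rot: [-3.058, 0.72, -0.001]
wrist_force: [-8.5, 4.4, 22.9]
grip_width: 0.1
grasp_force: 11.0
time: 11.88
position: [552.0, -163.8, 88.6]
eef_rot: [-3.058, 0.72, -0.001]
wrist_force: [-12.5, 6.8, 32.1]
grip_width: 0.2
grasp_force: 16.1
```

```bash
python3 - <<'E'
from h import *
from rig import manip
from scipy.spatial.transform import Rotation as R
p=np.load("pose.npy")
dn,s=wristcam(manip)
def cam(pos,rv,im):
    d=dict(dn);T=np.eye(4);T[:3,:3]=R.from_rotvec(rv).as_matrix();T[:3,3]=pos;d["camera_from_world"]=np.linalg.inv(T@dn["mount"]);d["image"]=im;return d
c7=cam([519.27,-17.16,155.89],[-3.058,.718,-.01],cv2.imread("pics/c7.png"))
c8=cam([551.84,-163.69,91.05],[-3.058,.719,-.002],cv2.imread("pics/c8.png"))
w3=cam([492.5,-69.6,92.3],[3.108,-.458,-.002],cv2.imread("pics/w3.png"))
c=W(p,[-85,-64,0])[0];a=np.linspace(0,2*np.pi,72)
for n,d in(("c7",c7),("w3",w3),("c8",c8),("now",dn)):
    h=cv2.cvtColor(d["image"],cv2.COLOR_BGR2HSV);g=cv2.inRange(h,(45,80,30),(80,255,255))
    q=np.where(g);print(n,"green n",len(q[0]),"rows",q[0].min(),q[0].max(),"cols",q[1].min(),q[1].max(), "brightest mean",np.percentile(h[...,2][g>0],[10,50,90]))
    for z in (75,78,80,82,84,86,88):
        P=proj(d,np.c_[c[0]+14*np.cos(a),c[1]+14*np.sin(a),np.full(72,z)])
        print("  z",z,"rows",P[:,1].min().round(1),P[:,1].max().round(1),"cols",P[:,0].min().round(1),P[:,0].max().round(1))
E
```

```text
c7 green n 3358 rows 46 469 cols 43 615 brightest mean [ 61. 122. 127.]
  z 75 rows 47.5 107.4 cols 514.0 570.5
  z 78 rows 46.1 107.0 cols 516.9 574.3
  z 80 rows 45.2 106.7 cols 519.0 577.0
  z 82 rows 44.3 106.4 cols 521.0 579.6
  z 84 rows 43.4 106.1 cols 523.2 582.3
  z 86 rows 42.4 105.8 cols 525.3 585.1
  z 88 rows 41.4 105.5 cols 527.5 588.0
w3 green n 6638 rows 38 460 cols 54 615 brightest mean [ 63. 123. 128.]
  z 75 rows 40.6 125.4 cols 475.2 555.1
  z 78 rows 38.6 125.3 cols 478.6 560.3
  z 80 rows 37.3 125.2 cols 481.0 563.9
  z 82 rows 35.8 125.0 cols 483.5 567.5
  z 84 rows 34.4 124.9 cols 486.0 571.3
  z 86 rows 32.9 124.8 cols 488.6 575.2
  z 88 rows 31.4 124.7 cols 491.3 579.2
c8 green n 965 rows 48 475 cols 36 625 brightest mean [ 53.  86. 128.]
  z 75 rows 272.4 336.2 cols 274.3 343.3
  z 78 rows 274.9 339.8 cols 273.6 343.9
  z 80 rows 276.7 342.2 cols 273.2 344.3
  z 82 rows 278.5 344.7 cols 272.8 344.8
  z 84 rows 280.4 347.3 cols 272.3 345.2
  z 86 rows 282.3 350.0 cols 271.8 345.7
  z 88 rows 284.3 352.7 cols 271.3 346.1
now green n 804 rows 35 477 cols 12 622 brightest mean [ 43.  96. 128.]
  z 75 rows 275.0 339.6 cols 273.8 343.8
  z 78 rows 277.7 343.3 cols 273.1 344.4
  z 80 rows 279.5 345.8 cols 272.7 344.9
  z 82 rows 281.4 348.5 cols 272.2 345.3
  z 84 rows 283.3 351.1 cols 271.7 345.8
  z 86 rows 285.3 353.9 cols 271.2 346.2
  z 88 rows 287.3 356.7 cols 270.7 346.7
```

With the button up, its top is at about z = 87 (right edges at 588 and 580 px in the two views). The tip now stops at 80.6 against a hard 32 N, so the button has gone its full 6 mm. I release, lift, and check the button and dial numerically.

```bash
python3 -m handwheel '[0,0,0.4,0, 0,0,0.8,0, 0,0,1.5,0, 0,0,3,0, 0,0,6,0, 0,0,9,0, 0,0,11,0, 0,0,11,0]'; python3 -m handwheel '[-1,3,0,0, -2,6,0,0, -3,9,0,0, -3.5,12,0,0, -3.5,13.5,0,0, -3.5,14.6,0,0, -3.5,14.6,0,0, -3.5,14.6,0,0]'; python3 ang.py; python3 - <<'E'
from h import *
from rig import manip
p=np.load("pose.npy");d,s=wristcam(manip);c=W(p,[-85,-64,0])[0];a=np.linspace(0,2*np.pi,72)
g=cv2.inRange(cv2.cvtColor(d["image"],cv2.COLOR_BGR2HSV),(45,80,90),(80,255,255))
n,l,st,ce=cv2.connectedComponentsWithStats(g);i=1+st[1:,4].argmax();print("bright green x,y,w,h",st[i])
for z in (80,84,88):
    P=proj(d,np.c_[c[0]+14*np.cos(a),c[1]+14*np.sin(a),np.full(72,z)]);print(z,P.min(0).round(),P.max(0).round())
# line/pair check: stripe centre vs predicted at r range
v=d["image"].min(2)
for A0 in (90,105,120,135,150,165,180,195):
    q=proj(d,W(p,[A(105-A0,r,99) for r in np.linspace(12,30,30)])).round().astype(int);print(A0,v[q[:,1],q[:,0]].mean().round())
t=manip.capture("top");T=dict(np.load("top0.npz"))
df=cv2.absdiff(t["image"],T["image"]).max(2)
for nm,(x,y) in dict(bottle=(252,324),bottle2=(217,268),jar=(522,308),beaker=(393,250),small=(325,154)).items(): print(nm,df[y-20:y+20,x-20:x+20].mean().round(1))
E
```

```text
time: 12.6
position: [554.6, -165.5, 198.7]
eef_rot: [3.056, -0.719, 0.015]
wrist_force: [0.5, -0.9, 0.8]
grip_width: -0.1
grasp_force: 0.0
time: 13.27
position: [516.3, -18.1, 192.7]
eef_rot: [3.058, -0.718, -0.001]
wrist_force: [0.7, 1.0, -0.3]
grip_width: -0.0
grasp_force: 0.0
[(np.float64(155.96666666666667), np.float64(155.0)), (np.float64(156.23333333333332), np.float64(151.0)), (np.float64(156.83333333333334), np.float64(150.0)), (np.float64(157.16666666666666), np.float64(148.0)), (np.float64(158.33333333333334), np.float64(156.0)), (np.float64(158.9), np.float64(149.0))] [516.32951006 -18.09336044 192.70582095] [ 0.73566269  1.02965258 -0.29010843]
bright green x,y,w,h [ 490   56   47   50 1806]
80 [483.  54.] [532. 106.]
84 [486.  53.] [535. 106.]
88 [489.  51.] [539. 105.]
90 87.0
105 88.0
120 70.0
135 15.0
150 156.0
165 59.0
180 81.0
195 87.0
bottle 4.3
bottle2 4.2
jar 5.6
beaker 2.5
small 5.8
```

```bash
python3 -c "from rig import manip; print(manip.sign_off())"
```

```text
the job is handed in; nothing more can be done
None
```

The dial stands at speed 5, after briefly overshooting to between 5 and 6 and being nudged back; the start button was then pressed fully down and came back up, the beaker, bottle and jar show no movement, and the job was handed in at about 13.5 s.

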